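# Leak-check the hatch seam of a cold reagent module

### The arm

A 6-joint arm with a two-finger parallel gripper is mounted at the origin on the work surface. World frame = base frame: x ahead of the robot, y to its left, z up, the work surface at z = 0. Lengths are in m, angles in rad, forces in N, time in s.
With the tool pointing down it reaches from about 0.35 to 0.85 m from the base axis. Payload 8.1 kg.
Tool frame: the origin (TCP) lies at the very end of the fingers, on their centre line; the grasp point (between the pads) lies 19 mm behind it; z points along the fingers, y is the line along which they close (so a half turn about z gives the same grasp; the last joint's range is limited). The gripper opens to 93 mm and grips with 3 to 60 N. Pads are 15 mm wide; open, the fingers measure 128 mm over their backs; the gripper's body (75 mm by 188 mm) begins 65 mm behind the grasp point.
Start: joints at [1.025, 0.13, 1.488, -0, 1.523, -0.085], TCP at [0.267, 0.537, 0.219] pointing down, gripper open.
Joint ranges: [-2.96, 2.96], [-0.89, 2.26], [0.02, 2.5], [-1.34, 4.48], [0, 2.73], [-2.66, 2.66]. Speed limits (rad/s): [2.39, 2.39, 2.79, 3.14, 3.14, 3.14].

### API

Orientations are given as a rotation vector (axis times angle).
In Python, from plant import robot gives the robot as it stands. The module is installed in compiled form; this text tells all that it offers.
- The arm moves only by the tool play_rows, never from a script. Its argument "increments" is text: rows parted by semicolons, each of 5 numbers parted by spaces: the shift along the tool's x, y, z in mm, then the turn about the tool's z in degrees, then the closure, from -1 (fully open) to 1 (shut). In form: dx dy dz yaw claw; .... A call has 1 to 20 rows; each row is the pose to reach, as a shift and turn from the pose commanded when the call began, along the tool's axes at that moment; what a row does not reach only later rows make up. A row lasts 1/10 s, in which the tool goes at most 50 mm and 8.59 degrees, less where a joint would pass 70% of its speed; a pose out of reach is approached as far as the arm can. A call with a gripper value outside its range is refused whole. The fingers move at their own pace and stop on an object; "force" is the grip in N (left out, the last holds). Time passes only in rows, so rows that repeat a pose let the fingers close. It gives the time, the measured TCP pose, the force, the opening and the grip force at its end, in the units of the state.
- robot.read_state(): the state, without advancing time (a new reading comes with each control period).
- robot.read_camera(name): name is "scene" or "top"; returns the picture (480x640x3 uint8, blue, green, red); there is no depth.
- robot.calibration(name): a dict with "vertical_fov" (degrees; the focal length in pixels is half the picture's height over the tangent of half this angle, whatever the lens; pixels are square), "cx", "cy" (the principal point, pixels), "rvec" (rotation vector, rad) and "tvec" (3), from world to camera coordinates, as OpenCV has them. Camera axes: x right, y down, z forward; pixel columns grow to the right and rows downward; lengths in m; the calibration is good to about 2 mm. A picture is of the moment at which its call begins. calibration takes no time and is no camera call.
- robot.close_job(): hands the job in; it is judged then, once.
Trained networks look in the newest picture that a camera, given by its name, has taken for a name from the list of things; names that differ only in an ending like _2 or _b are one class to them, and where a whole thing is asked for, a point or a joint stands for the part that bears it (a point fixed in the world has none). Each returns a list of dicts, best first, with "conf" (0 to 1); they miss things now and then, are a little off and sometimes report something else, mostly with a low value. They report only what shows in the picture. A call takes as long as a camera call. They do not tell look-alikes from the thing itself.
- robot.recognise(camera, query): "centre" ([x, y, z] in m, in world coordinates, good to about 4 mm: the middle of the surface that is visible of it).
- robot.regions_of(camera, query): "pixels" (480x640 bool, what is visible of it).
- robot.landmark_of(camera, query): "centre" ([x, y, z] in m, in world coordinates, good to about 4 mm: a listed point, or the origin of a listed thing).
The state is a dict: "t": time; "q": joint angles; "dq": joint speeds; "joint_torque": joint torques, N m; "tool_pos": TCP position; "orientation": TCP orientation; "force": force on the tool from outside, world axes, zero at the start; "wrist_torque": the same for the moment, N m; "opening": finger opening in m; "gripper_force": force on a finger pad.
Only numpy, scipy, OpenCV 4.12 (cv2) and the standard library are available. Lean on these libraries where they do the work, as an engineer would, in place of code of your own. Each camera call takes 0.05 s, during which the arm holds its last target. There are 200 camera calls.

### The job

Take the orange leak-detector pen out of its stand and, tip down, pass its tip slowly (under 10 cm a second) along the whole black seam on top of the blue reagent module, from the green dot round the corner to the red dot. Keep the tip right over the seam, just clear of it or barely touching, and do not press hard on the module. Then put the pen back upright in its own stand, collar resting on the rim, and let go.

Things in the scene. Friction and masses are not known exactly. Their poses are not given: they have to be found in the camera images.
- probe: Orange leak-detector pen, 134 mm long, ~110 g, upright in its stand (a grey-handled one is a bystander). Origin: middle of its handle, the place to grip; z up, away from the tip. Handle: round, 26 mm across, 35 mm up and down from the origin. Black collar 60 mm across, underside 41 mm below the origin. Then a steel stem, 12 mm across, tapering to a 5 mm tip 99 mm below the origin.
- probe_tip (a point): The end of the orange pen's steel tip, 99 mm below the middle of its handle.
- stand: The orange pen's stand, fixed: white round pot with an orange band (the grey pen's has a grey band), 68 mm across, foot 92 mm, 72 mm tall, with a well in its top 34 mm across and 66 mm deep. Origin: centre of its underside; z up. The stem hangs in the well, the collar rests on the rim: seated, the pen's handle middle is 113 mm and its tip 14 mm above the table.
- module: Blue reagent module, fixed (a white one is a bystander): box 150 (x) by 180 (y) by 60 mm tall, pale hatch flush in its top. Origin: centre of its underside; z up, x and y along its sides. Seam: black line 5 mm wide on the top, 60 mm above the origin, two straight legs: green dot (x -30, y -65) to corner (x -30, y +45) to red dot (x +50, y +45), mm in its own axes.
There are look-alikes about, which are no part of the job. What is shaped like the probe but brown, turquoise or yellow is not meant.

How it is judged:
On the way, in this order (a step that is already met when the one before it is completed fails the run):
1. tip at the green dot (within 15 mm along either side of the module, at most 20 mm above the seam) (x of probe_tip in the frame of module between -0.045 and -0.015 m and y of probe_tip in the frame of module between -0.08 and -0.05 m and z of probe_tip in the frame of module between 0.05 and 0.08 m), for 0.1 s.
2. tip a third of the way to the corner (within 15 mm along either side of the module, at most 20 mm above the seam) (x of probe_tip in the frame of module between -0.045 and -0.015 m and y of probe_tip in the frame of module between -0.043 and -0.013 m and z of probe_tip in the frame of module between 0.05 and 0.08 m), for 0.1 s.
3. tip two thirds of the way to the corner (within 15 mm along either side of the module, at most 20 mm above the seam) (x of probe_tip in the frame of module between -0.045 and -0.015 m and y of probe_tip in the frame of module between -0.007 and 0.023 m and z of probe_tip in the frame of module between 0.05 and 0.08 m), for 0.1 s.
4. tip at the corner of the seam (within 15 mm along either side of the module, at most 20 mm above the seam) (x of probe_tip in the frame of module between -0.045 and -0.015 m and y of probe_tip in the frame of module between 0.03 and 0.06 m and z of probe_tip in the frame of module between 0.05 and 0.08 m), for 0.1 s.
5. tip half-way from the corner to the red dot (within 15 mm along either side of the module, at most 20 mm above the seam) (x of probe_tip in the frame of module between -0.005 and 0.025 m and y of probe_tip in the frame of module between 0.03 and 0.06 m and z of probe_tip in the frame of module between 0.05 and 0.08 m), for 0.1 s.
6. tip at the red dot (within 15 mm along either side of the module, at most 20 mm above the seam) (x of probe_tip in the frame of module between 0.035 and 0.065 m and y of probe_tip in the frame of module between 0.03 and 0.06 m and z of probe_tip in the frame of module between 0.05 and 0.08 m), for 0.1 s.
At the end, for the whole second after the job is handed in: The orange pen is back in its own stand, released and at rest: upright within 10 degrees, its tip within 16 mm of the stand's axis and its collar down on the rim (within 8 mm) (horizontal distance between probe_tip and stand below 0.016 m and z of probe_tip in the frame of stand between 0.006 and 0.022 m and angle between probe's own z axis and vertical below 0.17 rad and linear speed of probe below 0.02 m/s); the robot touches nothing.
It fails at once if the pen moves faster than 10 cm/s while its tip runs along the seam (within 20 mm of it, more than 15 mm from the end dots) (z of probe_tip in the frame of module below 0.08 m and linear speed of probe above 0.1 m/s and ((x of probe_tip in the frame of module between -0.05 and -0.01 m and y of probe_tip in the frame of module between -0.05 and 0.045 m) or (y of probe_tip in the frame of module between 0.025 and 0.065 m and x of probe_tip in the frame of module between -0.03 and 0.035 m))).
It fails at once if the pen presses on the blue module with more than 15 N (contact force between probe and module above 15 N).
It also fails if it takes over 64 s, if anything falls off the work surface, if the arm or the gripper's body presses on something with over 40 N, if the wrist force passes 120 N, or if a joint passes its speed limit or range.

## Working session

There is one attempt and no reset: what is moved stays moved. The work goes in short steps, Python scripts to look and compute and a tool call to move; the robot and the scene stay as the last step left them, time stands still between calls to the robot, and variables do not carry over. Pictures are saved under pics/ and viewed, at most 12 in all, crops included, and the job is handed in when it is done.

Besides the shell and the picture viewer there is one more tool, called after "Call:" as name(argument=value, ...), one argument or row to a line, values as JSON. play_rows: Moves the arm, as the interface text tells. Its arguments: {"type":"object","properties":{"increments":{"type":"string"},"force":{"type":"number"}},"required":["increments"]}

```bash
mkdir -p pics; cat > h.py <<'E'
import numpy as np, cv2
from plant import robot
def cal(n):
    c=robot.calibration(n); f=240/np.tan(np.radians(c['vertical_fov'])/2)
    K=np.array([[f,0,c['cx']],[0,f,c['cy']],[0,0,1]]); return K,np.array(c['rvec'],float),np.array(c['tvec'],float)
def proj(n,P):
    K,r,t=cal(n); return cv2.projectPoints(np.array(P,float).reshape(-1,1,3),r,t,K,None)[0].reshape(-1,2)
def unproj(n,uv,z):
    K,r,t=cal(n); R=cv2.Rodrigues(r)[0]; C=-R.T@t
    d=(R.T@np.linalg.inv(K)@np.c_[np.array(uv,float).reshape(-1,2),np.ones(np.array(uv).size//2)].T).T
    return C+d*((z-C[2])/d[:,2])[:,None]
E
python3 - <<'E'
from h import *
np.set_printoptions(precision=4,suppress=True)
for n in('top','scene'):
    im=robot.read_camera(n); cv2.imwrite(f'pics/{n}0.png',im); print(n,robot.calibration(n))
    for q in('probe','stand','module','probe_tip'):
        print(q,[(np.round(d['centre'],4).tolist(),round(d['conf'],2)) for d in robot.landmark_of(n,q)])
print(robot.read_state())
E
```

```text
top {'vertical_fov': 57.074270545428384, 'cx': 324.2471737685293, 'cy': 240.19794294181324, 'rvec': array([ 2.1106, -2.1495,  0.2108]), 'tvec': array([0.0462, 0.4428, 0.9307])}
probe [([0.3647, 0.4694, 0.0993], 0.95), ([0.2784, 0.3172, 0.0954], 0.8), ([0.3543, 0.2106, 0.0992], 0.6), ([0.4118, 0.3429, 0.1133], 0.59)]
stand []
module [([0.5655, -0.1406, 0.0023], 0.72)]
probe_tip []
scene {'vertical_fov': 51.33612401829592, 'cx': 322.815395950979, 'cy': 242.12751435601575, 'rvec': array([ 2.1648,  1.3693, -0.4733]), 'tvec': array([-0.2114, -0.2372,  1.4889])}
probe [([0.4082, 0.3478, 0.1137], 0.97), ([0.2792, 0.3162, 0.1028], 0.85), ([0.3482, 0.2129, 0.1025], 0.72), ([0.369, 0.4627, 0.0912], 0.58)]
stand [([0.4079, 0.3464, -0.0014], 0.87)]
module [([0.565, -0.1403, -0.0016], 0.84)]
probe_tip [([0.3481, 0.2122, -0.0001], 0.81), ([0.2767, 0.321, -0.0001], 0.79)]
{'t': 0.5, 'q': array([ 1.0246,  0.1304,  1.4882,  0.    ,  1.523 , -0.0854]), 'dq': array([-0.0004, -0.0018,  0.0001, -0.0004, -0.0011,  0.0004]), 'joint_torque': array([ -0.0003, -55.9178, -49.1567,   0.0768,   0.0242,  -0.    ]), 'tool_pos': array([0.2668, 0.5374, 0.2186]), 'orientation': array([-0.7175, -3.0585,  0.    ]), 'force': array([0.7713, 0.3296, 0.4878]), 'wrist_torque': array([0.036 , 0.0406, 0.0052]), 'gripper_force': 0.0, 'opening': 0.09273067059626662}
```

View pics/top0.png

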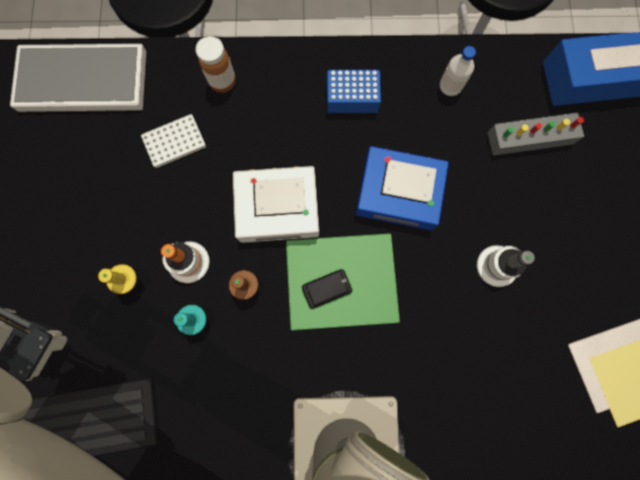

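View pics/scene0.png

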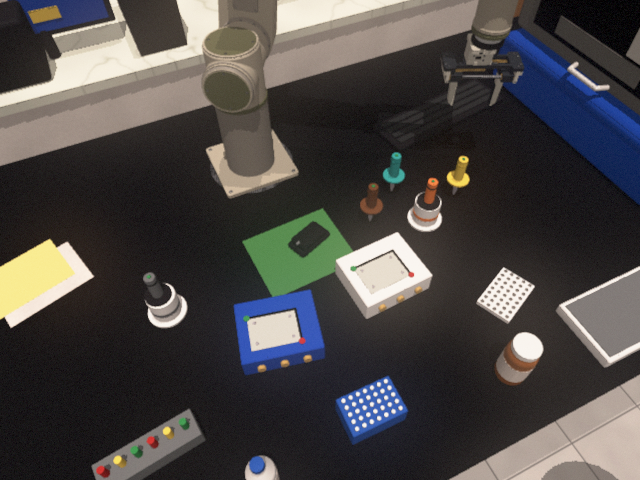

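The orange pen sits in the banded stand at top px (172,252) and scene px (431,190). Brown, turquoise and yellow look-alikes stand around it. The blue module has its green dot at top px (430,203) and its red dot at (387,160). Next I'll refine these by colour.

```bash
python3 - <<'E'
from h import *
from scipy.optimize import least_squares
np.set_printoptions(precision=4,suppress=True)
I={n:cv2.imread(f'pics/{n}0.png').astype(int) for n in('top','scene')}
def blob(n,m,box):
    x0,x1,y0,y1=box; k=np.zeros(m.shape,bool);k[y0:y1,x0:x1]=m[y0:y1,x0:x1]
    v,u=np.nonzero(k); return np.array([u.mean(),v.mean()]),len(u),k
L={'green':(-.03,-.065,.06),'red':(.05,.045,.06)}
B={'top':{'green':(420,440,194,212),'red':(378,397,150,170)},'scene':{'green':(238,256,310,328),'red':(293,312,332,350)}}
obs=[]
for n,im in I.items():
    b,g,r=im[...,0],im[...,1],im[...,2]
    for c,m in(('green',(g>b+25)&(g>r+40)),('red',(r>b+60)&(r>g+60))):
        uv,k,_=blob(n,m,B[n][c]); W=unproj(n,uv,.06)[0]; print(n,c,uv,k,W); obs.append((L[c],W[:2]))
def res(p):
    c,s=np.cos(p[2]),np.sin(p[2]); return np.ravel([np.array([c*l[0]-s*l[1]+p[0],s*l[0]+c*l[1]+p[1]])-w for l,w in obs])
s=least_squares(res,[.565,-.14,0]); print('module',s.x,'res mm',res(s.x)*1e3)
c,sn=np.cos(s.x[2]),np.sin(s.x[2])
for l in((-.03,-.065),(-.03,.045),(.05,.045)): print('seam',l,c*l[0]-sn*l[1]+s.x[0],sn*l[0]+c*l[1]+s.x[1])
# pen: handle silhouettes, fit cylinder to orange mask centroid
a=np.linspace(0,2*np.pi,40); P0=np.array([[.013*np.cos(t),.013*np.sin(t),.113+h] for t in a for h in np.linspace(-.035,.035,2)])
for n,box in(('top',(155,205,235,270)),('scene',(415,445,172,205))):
    im=I[n];b,g,r=im[...,0],im[...,1],im[...,2]
    uv,k,m=blob(n,(r>g+50)&(r>b+60)&(r>90),box); v,u=np.nonzero(m);print(n,'pen',uv,k,u.min(),u.max(),v.min(),v.max())
    def cen(p):
        q=cv2.convexHull(proj(n,P0+[p[0],p[1],0]).astype(np.float32)); M=cv2.moments(q); return np.array([M['m10'],M['m01']])/M['m00'],q
    t=least_squares(lambda p:cen(p)[0]-uv,[.41,.346],diff_step=1e-3).x; q=cen(t)[1].reshape(-1,2); print('handle fit',t,q.min(0),q.max(0))
    cv2.imwrite(f'pics/{n}z.png',cv2.resize(cv2.imread(f'pics/{n}0.png')[max(box[2]-25,0):box[3]+25,box[0]-25:box[1]+25],None,fx=5,fy=5))
E
```

```text
top green [430.381  202.7619] 21 [ 0.5197 -0.1965  0.06  ]
top red [387.3636 159.3636] 22 [ 0.6215 -0.1064  0.06  ]
scene green [246.0435 318.0435] 23 [ 0.5191 -0.1973  0.06  ]
scene red [301.5806 340.0645] 31 [ 0.6209 -0.1075  0.06  ]
module [ 0.5627 -0.14   -0.2184] res mm [-0.3605 -0.4336 -0.2791 -0.4912  0.2538  0.3393  0.3858  0.5855]
seam (-0.03, -0.065) 0.5193267219529999 -0.19694797593385596
seam (-0.03, 0.045) 0.543164213145697 -0.08956187807366696
seam (0.05, 0.045) 0.6212631934076527 -0.10689823530471938
top pen [171.6123 252.1938] 227 161 183 244 260
handle fit [0.4103 0.3462] [159.5228 243.0222] [183.8835 261.2067]
scene pen [430.7222 190.3148] 216 425 438 178 203
handle fit [0.4089 0.3434] [423.3698 177.1175] [438.2439 203.723 ]
```

View pics/topz.png

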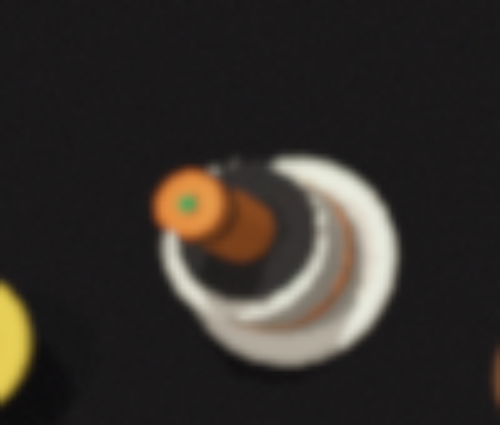

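View pics/scenez.png

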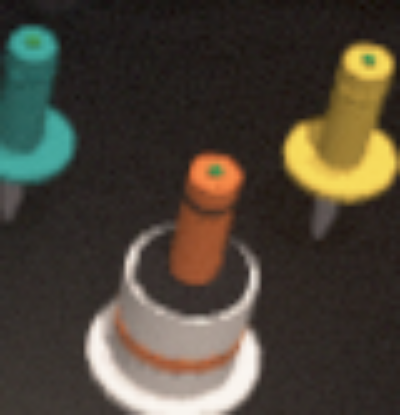

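Call:
play_rows(
  increments="-27 -14 0 0 -1; -54 -27 0 0 -1; -80 -41 0 0 -1; -107 -55 0 0 -1; -134 -68 0 0 -1; -160 -82 0 0 -1; -187 -96 0 0 -1; -213.5 -109 0 0 -1; -213.5 -109 0 0 -1; -213.5 -109 0 0 -1; -213.5 -109 15 0 -1; -213.5 -109 30 0 -1; -213.5 -109 45 0 -1; -213.5 -109 55 0 -1; -213.5 -109 55 0 -1; -213.5 -109 55 0 -1",
  force=30,
)

```text
t: 2.1
tool_pos: [0.4093, 0.3449, 0.1633]
orientation: [-0.717, -3.058, 0.001]
force: [-0.7, -0.0, 0.9]
opening: 0.093
gripper_force: 0.0
```

```bash
python3 - <<'E'
from h import *
im=robot.read_camera('scene'); cv2.imwrite('pics/s1.png',cv2.resize(im[90:260,340:520],None,fx=3.3,fy=3.3)); s=robot.read_state(); print(s['tool_pos'],s['orientation'])
E
```

```text
[0.4096857  0.34510184 0.16399321] [7.17122086e-01 3.05836113e+00 5.63455658e-04]
```

View pics/s1.png

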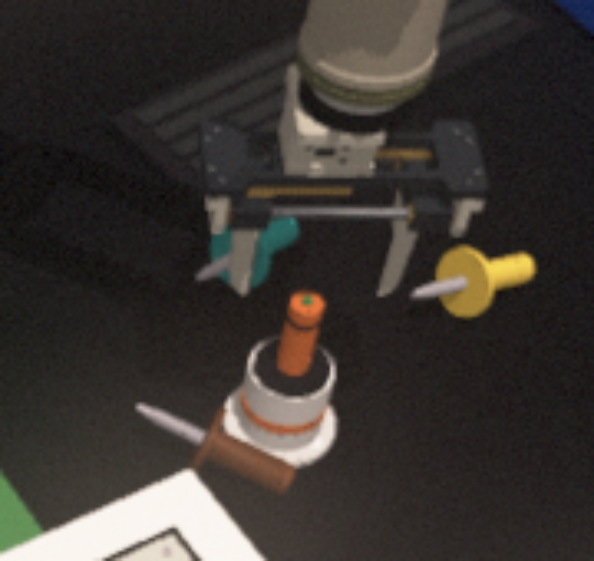

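The gripper is centred over the orange pen. The unsupported look-alikes have fallen over and lie below the fingers' working height, with brown beside the stand foot.

Call:
play_rows(
  increments="0 0 14 0 -1; 0 0 28 0 -1; 0 0 42 0 -1; 0 0 56 0 -1; 0 0 66 0 -1; 0 0 69.5 0 -1; 0 0 69.5 0 -1; 0 0 69.5 0 1; 0 0 69.5 0 1; 0 0 69.5 0 1; 0 0 69.5 0 1; 0 0 69.5 0 1; 0 0 69.5 0 1; 0 0 69.5 0 1; 0 0 69.5 0 1; 0 0 69.5 0 1",
  force=30,
)

```text
t: 3.75
tool_pos: [0.4095, 0.3448, 0.0941]
orientation: [-0.718, -3.058, 0.0]
force: [1.6, 0.6, -1.6]
opening: 0.0258
gripper_force: 23.1
```

Call:
play_rows(
  increments="0 0 -3 0 1; 0 0 -8 0 1; 0 0 -15 0 1; 0 0 -25 0 1; 0 0 -35 0 1; 0 0 -45 0 1; 0 0 -55 0 1; 0 0 -65 0 1; 0 0 -75 0 1; 0 0 -85 0 1; 0 0 -95 0 1; 0 0 -103 0 1; 0 0 -106 0 1; 0 0 -106 0 1; 0 0 -106 0 1",
  force=40,
)

```text
t: 5.25
tool_pos: [0.4094, 0.3447, 0.1997]
orientation: [-0.717, -3.058, 0.001]
force: [-0.4, 0.0, -0.2]
opening: 0.0251
gripper_force: 40.0
```

```bash
python3 - <<'E'
from h import *
np.set_printoptions(precision=4,suppress=True)
im=robot.read_camera('scene'); cv2.imwrite('pics/s2.png',cv2.resize(im[70:260,340:520],None,fx=3.1,fy=3.1))
s=robot.read_state(); p=s['tool_pos']; print(p,s['orientation'],s['force'],s['opening'])
print('pred tip px',(proj('scene',[p+[0,0,-.080]])-[340,70])*3.1)
for n in('scene',): print([(d['centre'],d['conf']) for d in robot.landmark_of(n,'probe_tip')])
R=cv2.Rodrigues(s['orientation'])[0]
for w in((.5193,-.1969),(.5432,-.0896),(.6213,-.1069)): print(R.T@(np.array([*w,p[2]])-p)*1e3)
E
```

```text
[0.4092 0.3447 0.1995] [-0.7173 -3.0579  0.0012] [-0.186  -0.3399 -1.8523] 0.02575706192888548
pred tip px [[283.8284 368.2759]]
[([0.4089, 0.3476, 0.1211], 0.94), ([0.3605, 0.4949, 0.046], 0.9), ([0.3714, 0.2326, 0.045], 0.72), ([0.265, 0.3475, 0.0433], 0.67)]
[-339.4082 -436.1504    0.209 ]
[-313.1007 -329.4151    0.1293]
[-390.747  -310.1809    0.0734]
```

View pics/s2.png

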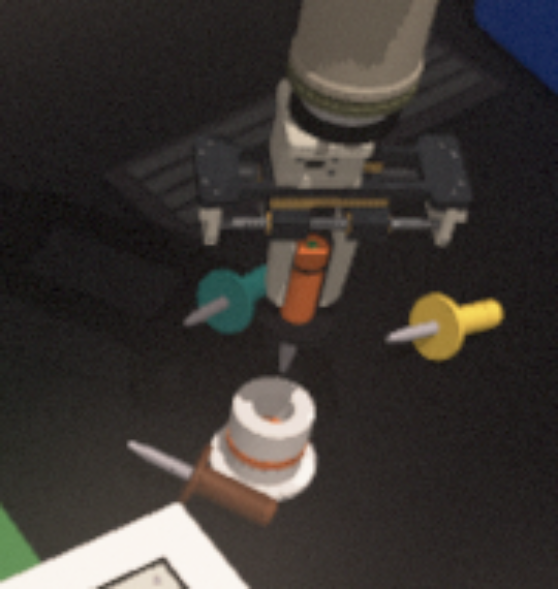

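The pen is held vertical, with its tip at crop px (286,370), where predicted. Brown leans on the stand's foot and the well is clear.

Call:
play_rows(
  increments="-7 -9 0 0 1; -20 -26 0 0 1; -39 -50 0 0 1; -59 -76 0 0 1; -79 -102 0 0 1; -99 -127 0 0 1; -119 -153 0 0 1; -139 -178 0 0 1; -159 -204 0 0 1; -179 -230 0 0 1; -199 -256 0 0 1; -219 -281 0 0 1; -239 -307 0 0 1; -259 -333 0 0 1; -279 -358 0 0 1; -299 -384 0 0 1; -317 -407 0 0 1; -330 -424 0 0 1; -337 -433 0 0 1; -339.5 -436 0 0 1",
)

```text
t: 7.35
tool_pos: [0.5193, -0.1978, 0.1998]
orientation: [-0.72, -3.057, -0.0]
force: [-1.0, 1.3, -1.4]
opening: 0.0256
gripper_force: 40.0
```

Call:
play_rows(
  increments="0 0 0 0 1; 0 0 0 0 1; 0 0 0 0 1; 0 0 5 0 1; 0 0 10 0 1; 0 0 15 0 1; 0 0 20 0 1; 0 0 25 0 1; 0 0 30 0 1; 0 0 32 0 1; 0 0 32 0 1; 0 0 32 0 1; 0 0 32 0 1",
)

```text
t: 8.65
tool_pos: [0.52, -0.1967, 0.1685]
orientation: [0.717, 3.058, -0.0]
force: [-1.2, -0.3, -1.1]
opening: 0.0254
gripper_force: 40.0
```

```bash
python3 - <<'E'
from h import *
np.set_printoptions(precision=4,suppress=True)
im=robot.read_camera('scene'); cv2.imwrite('pics/s3.png',cv2.resize(im[210:380,190:370],None,fx=3.3,fy=3.3))
s=robot.read_state(); p=s['tool_pos']; print(p,s['orientation'],s['force'],s['opening'])
print('pred tip px',(proj('scene',[p+[0,0,-.080]])-[190,210])*3.3)
print([(d['centre'],d['conf']) for d in robot.landmark_of('scene','probe_tip')])
R=cv2.Rodrigues(s['orientation'])[0]
for w in((.5193,-.1969),(.5432,-.0896),(.6213,-.1069)): print(R.T@(np.array([*w,.144])-p)*1e3)
E
```

```text
[ 0.52   -0.1967  0.1685] [ 0.7173  3.0581 -0.0003] [-0.8278 -1.087  -0.3371] 0.02587879783045758
pred tip px [[180.3686 336.4458]]
[([0.37, 0.2336, 0.0449], 0.9), ([0.3644, 0.4924, 0.0452], 0.85), ([0.519, -0.1934, 0.0928], 0.65), ([0.2691, 0.348, 0.0434], 0.57)]
[ 0.5199 -0.444  24.4867]
[ 26.826  106.2916  24.4685]
[-50.8205 125.5249  24.5108]
```

View pics/s3.png

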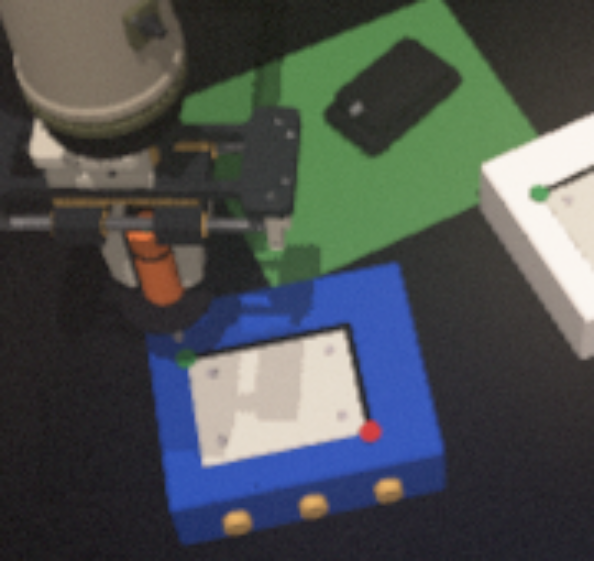

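The tip hangs just above the green dot, at crop px (180,338), matching the prediction. Next: lower it and run leg 1.

Call:
play_rows(
  increments="0 0 4 0 1; 0 0 8 0 1; 0 0 12 0 1; 0 0 16 0 1; 0 0 20 0 1; 0 0 23 0 1; 0 0 24.5 0 1; 0 0 24.5 0 1; 0 0 24.5 0 1; 0 0 24.5 0 1; 0 0 24.5 0 1",
)

```text
t: 9.85
tool_pos: [0.5199, -0.1967, 0.1439]
orientation: [0.717, 3.058, -0.0]
force: [-0.4, 0.5, -1.7]
opening: 0.0257
gripper_force: 40.0
```

Call:
play_rows(
  increments="0.5 2 0 0 1; 1.5 6 0 0 1; 2.7 11 0 0 1; 4 16 0 0 1; 5.2 21 0 0 1; 6.5 26 0 0 1; 7.8 31 0 0 1; 9 36 0 0 1; 10.3 41 0 0 1; 11.5 46 0 0 1; 12.8 51 0 0 1; 14 56 0 0 1; 15.3 61 0 0 1; 16.5 66 0 0 1; 17.8 71 0 0 1; 18.5 74 0 0 1; 18.8 75 0 0 1; 18.8 75 0 0 1",
)

```text
t: 11.65
tool_pos: [0.5363, -0.121, 0.1436]
orientation: [-0.717, -3.059, 0.0]
force: [0.2, -0.7, -1.1]
opening: 0.0257
gripper_force: 40.0
```

```bash
python3 - <<'E'
from h import *
np.set_printoptions(precision=4,suppress=True)
im=robot.read_camera('scene'); cv2.imwrite('pics/s4.png',cv2.resize(im[210:380,190:370],None,fx=3.3,fy=3.3))
s=robot.read_state(); p=s['tool_pos']; print(s['t'],p,s['orientation'],s['force'],s['opening'])
print('pred tip px',(proj('scene',[p+[0,0,-.080]])-[190,210])*3.3)
R=cv2.Rodrigues(s['orientation'])[0]
for w in((.5193,-.1969),(.5432,-.0896),(.6213,-.1069)): print(R.T@(np.array([*w,.144])-p)*1e3)
E
```

```text
11.7 [ 0.5363 -0.1211  0.1436] [-0.7173 -3.0586  0.0001] [-0.7338  0.1863 -1.7958] 0.025329401174395503
pred tip px [[299.1991 331.184 ]]
[-18.5029 -75.412   -0.3742]
[ 7.7945 31.3258 -0.382 ]
[-69.8536  50.5528  -0.3846]
```

View pics/s4.png

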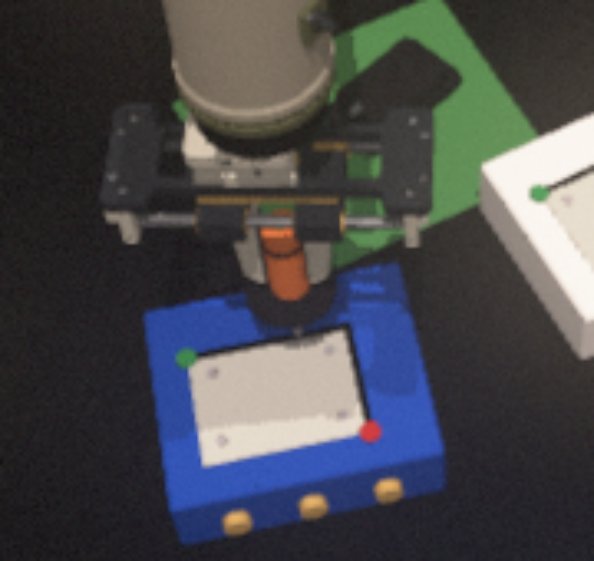

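The tip is right on the seam at crop px (299,334). I'll continue to the corner and on to the red dot.

Call:
play_rows(
  increments="0.5 2 0 0 1; 1.5 6 0 0 1; 2.7 11 0 0 1; 4 16 0 0 1; 5.2 21 0 0 1; 6.5 26 0 0 1; 7.3 29.5 0 0 1; 7.8 31.3 0 0 1; 7.8 31.3 0 0 1; 7.8 31.3 0 0 1; 7.8 31.3 0 0 1; 5.8 31.8 0 0 1; 2 32.7 0 0 1; -3 34 0 0 1; -8 35.2 0 0 1; -13 36.5 0 0 1; -18 37.7 0 0 1; -23 39 0 0 1; -28 40.2 0 0 1; -30 40.7 0 0 1",
)

```text
t: 13.7
tool_pos: [0.5817, -0.0981, 0.1436]
orientation: [0.717, 3.059, -0.0]
force: [-0.1, -0.3, -2.0]
opening: 0.0254
gripper_force: 40.0
```

Call:
play_rows(
  increments="-2 0.5 0 0 1; -6 1.5 0 0 1; -11 2.7 0 0 1; -16 4 0 0 1; -21 5.2 0 0 1; -26 6.5 0 0 1; -31 7.7 0 0 1; -36 9 0 0 1; -39 9.7 0 0 1; -40 9.9 0 0 1; -40 9.9 0 0 1; -40 9.9 0 0 1; -40 9.9 0 0 1; -40 9.9 0 0 1",
)

```text
t: 15.1
tool_pos: [0.6214, -0.1069, 0.1437]
orientation: [0.717, 3.059, 0.0]
force: [-0.7, -0.7, -0.9]
opening: 0.0256
gripper_force: 40.0
```

```bash
python3 - <<'E'
from h import *
np.set_printoptions(precision=4,suppress=True)
im=robot.read_camera('scene'); cv2.imwrite('pics/s5.png',cv2.resize(im[210:380,190:370],None,fx=3.3,fy=3.3))
s=robot.read_state(); p=s['tool_pos']; print(s['t'],p,s['orientation'],s['force'],s['opening'])
print('pred tip px',(proj('scene',[p+[0,0,-.080]])-[190,210])*3.3)
R=cv2.Rodrigues(s['orientation'])[0]
for w in((.6213,-.1069),(.4095,.3448)): print(R.T@(np.array([*w,.2])-p)*1e3)
E
```

```text
15.15 [ 0.6214 -0.1069  0.1437] [ 0.7174  3.0585 -0.    ] [ 0.6695  0.9012 -1.6549] 0.025629411492355463
pred tip px [[369.1721 426.9611]]
[  0.0713  -0.0896 -56.2968]
[390.6308 310.322  -56.3179]
```

View pics/s5.png

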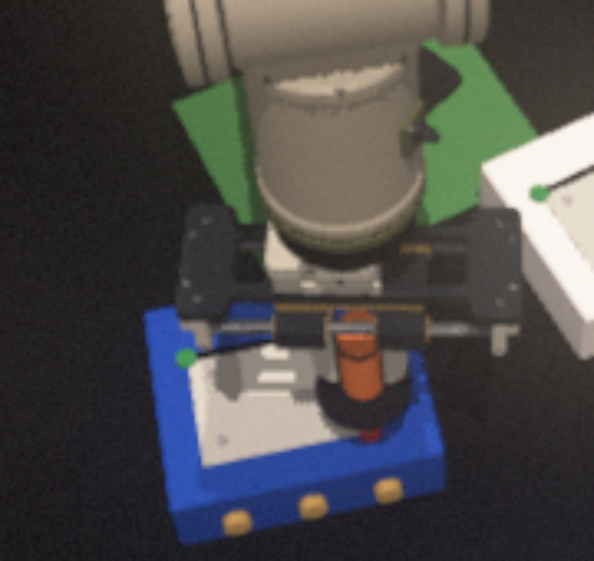

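The tip is at the red dot, crop px (369,430). Next I'll lift and carry the pen back.

Call:
play_rows(
  increments="0 0 -3 0 1; 0 0 -9 0 1; 0 0 -17 0 1; 0 0 -26 0 1; 0 0 -35 0 1; 0 0 -44 0 1; 0 0 -52 0 1; 0 0 -56 0 1; 0 0 -56 0 1",
)

```text
t: 16.05
tool_pos: [0.6219, -0.107, 0.2007]
orientation: [0.717, 3.057, -0.0]
force: [0.0, -0.6, -1.2]
opening: 0.0253
gripper_force: 40.0
```

Call:
play_rows(
  increments="8 6 0 0 1; 23 18 0 0 1; 45 36 0 0 1; 68 54 0 0 1; 91 72 0 0 1; 114 90 0 0 1; 137 109 0 0 1; 160 127 0 0 1; 183 145 0 0 1; 206 163 0 0 1; 229 182 0 0 1; 252 200 0 0 1; 275 218 0 0 1; 298 236 0 0 1; 321 255 0 0 1; 344 273 0 0 1; 365 290 0 0 1; 380 302 0 0 1; 388 308 0 0 1; 390.6 310.3 0 0 1",
)

```text
t: 18.05
tool_pos: [0.4086, 0.3453, 0.1991]
orientation: [-0.715, -3.058, 0.001]
force: [-1.1, 0.9, -0.6]
opening: 0.0249
gripper_force: 40.0
```

Call:
play_rows(
  increments="0 0 0 0 1; 0 0 0 0 1; 0 0 0 0 1",
)

```text
t: 18.35
tool_pos: [0.41, 0.344, 0.1996]
orientation: [0.719, 3.058, -0.0]
force: [0.7, -0.7, -1.0]
opening: 0.0253
gripper_force: 40.0
```

```bash
python3 - <<'E'
from h import *
np.set_printoptions(precision=4,suppress=True)
im=robot.read_camera('scene'); cv2.imwrite('pics/s6.png',cv2.resize(im[70:260,340:520],None,fx=3.1,fy=3.1))
s=robot.read_state(); p=s['tool_pos']; print(s['t'],p,s['orientation'],s['force'],s['opening'])
print('pred tip',(proj('scene',[p+[0,0,-.080],[*p[:2],.072]])-[340,70])*3.1)
R=cv2.Rodrigues(s['orientation'])[0]
print(R.T@(np.array([.4095,.3448,.0943])-p)*1e3)
for n in('scene','top'):
    if n=='top': robot.read_camera(n)
    print(n,[(d['centre'],d['conf']) for d in robot.landmark_of(n,'stand')])
E
```

```text
18.4 [0.41   0.3441 0.1997] [ 0.7191  3.0581 -0.0001] [ 0.0338  1.1686 -1.1867] 0.025496051356672926
pred tip [[283.7487 369.0137]
 [274.5065 408.2969]]
[  0.8022   0.4168 105.3665]
scene [([0.4034, 0.3478, -0.0003], 0.67)]
top [([0.4088, 0.3468, -0.0008], 0.66)]
```

View pics/s6.png

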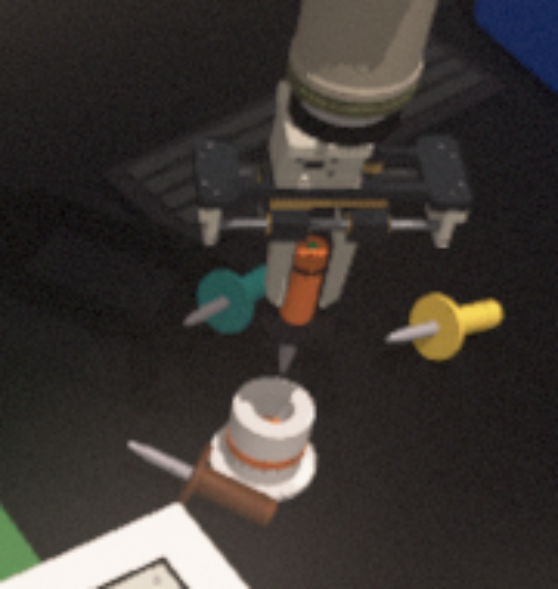

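The pen is vertical over its own stand: tip at crop px (286,370), well rim centred near (273,405). Nothing is in the way, so I'll lower it gently.

Call:
play_rows(
  increments="0.5 0.5 3 0 1; 0.5 0.5 10 0 1; 0.5 0.5 18 0 1; 0.5 0.5 26 0 1; 0.5 0.5 34 0 1; 0.5 0.5 42 0 1; 0.5 0.5 50 0 1; 0.5 0.5 58 0 1; 0.5 0.5 66 0 1; 0.5 0.5 74 0 1; 0.5 0.5 82 0 1; 0.5 0.5 90 0 1; 0.5 0.5 96 0 1; 0.5 0.5 100 0 1; 0.5 0.5 102 0 1; 0.5 0.5 103 0 1; 0.5 0.5 104 0 1; 0.5 0.5 105 0 1; 0.5 0.5 105 0 1; 0.5 0.5 105 0 1",
)

```text
t: 20.55
tool_pos: [0.4094, 0.3455, 0.0948]
orientation: [0.717, 3.058, 0.0]
force: [-0.4, 0.4, -1.1]
opening: 0.0252
gripper_force: 40.0
```

Call:
play_rows(
  increments="0 0 0.5 0 1; 0 0 1 0 1; 0 0 1 0 1; 0 0 1 0 0.3; 0 0 1 0 0; 0 0 1 0 -0.5; 0 0 1 0 -1; 0 0 1 0 -1; 0 0 1 0 -1; 0 0 1 0 -1; 0 0 1 0 -1; 0 0 1 0 -1; 0 0 1 0 -1; 0 0 1 0 -1",
)

```text
t: 21.95
tool_pos: [0.4094, 0.3454, 0.0936]
orientation: [0.717, 3.059, 0.0]
force: [0.5, 0.3, 0.3]
opening: 0.093
gripper_force: 0.0
```

Call:
play_rows(
  increments="0 0 -3 0 -1; 0 0 -10 0 -1; 0 0 -20 0 -1; 0 0 -30 0 -1; 0 0 -40 0 -1; 0 0 -50 0 -1; 0 0 -60 0 -1; 0 0 -70 0 -1; 0 0 -80 0 -1; 0 0 -90 0 -1; 0 0 -100 0 -1; 0 0 -110 0 -1; 0 0 -110 0 -1; 0 0 -110 0 -1; 0 0 -110 0 -1; 0 0 -110 0 -1",
)

```text
t: 23.55
tool_pos: [0.409, 0.3452, 0.2029]
orientation: [-0.717, -3.058, 0.001]
force: [0.4, 0.4, -0.4]
opening: 0.0931
gripper_force: 0.0
```

```bash
python3 - <<'E'
from h import *
im=robot.read_camera('scene'); cv2.imwrite('pics/s7.png',cv2.resize(im[70:260,340:520],None,fx=3.1,fy=3.1))
s=robot.read_state(); print(s['t'],s['tool_pos'],s['force'],s['opening'])
for q in('probe','probe_tip'): print([(np.round(d['centre'],4),d['conf']) for d in robot.landmark_of('scene',q)])
E
```

```text
23.6 [0.40906651 0.34519316 0.20295733] [-0.28694595 -0.01757049  0.39462426] 0.0929045633321644
[(array([0.2362, 0.4347, 0.025 ]), 0.9), (array([0.3583, 0.5902, 0.0186]), 0.82), (array([0.443 , 0.2935, 0.0214]), 0.68), (array([0.4099, 0.3473, 0.1162]), 0.55)]
[(array([0.2675, 0.3445, 0.0413]), 0.69), (array([0.3708, 0.2334, 0.0429]), 0.64), (array([0.3606, 0.4958, 0.0446]), 0.56)]
```

View pics/s7.png

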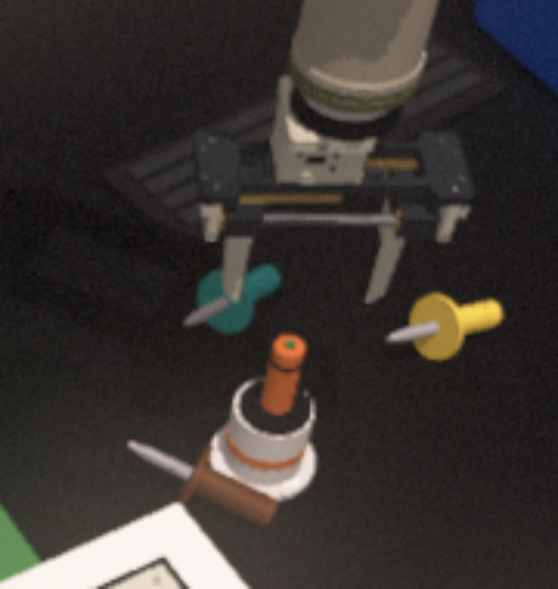

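The pen stands seated and upright in its stand, collar at crop px (273,410), and the gripper is clear of it.

```bash
python3 -c "
from plant import robot
print(robot.close_job())"
```

```text
the job is handed in; nothing more can be done
None
```

The orange pen's tip was passed along the whole seam, from green dot to corner to red dot, about 4 mm above it at roughly 5 cm/s. The pen is back upright in its own stand and released; I handed the job in at about 24 s, and no verdict was returned.

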